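# Refit the filter-bay cover of the countertop water filter

### The arm

A 6-joint arm with a two-finger parallel gripper is mounted at the origin on the work surface. World frame = base frame: x ahead of the robot, y to its left, z up, the work surface at z = 0. Lengths are in m, angles in rad, forces in N, time in s.
With the tool pointing down it reaches from about 0.3 to 0.85 m from the base axis. Payload 4.2 kg.
Tool frame: the origin (TCP) lies on the centre line of the jaws, within the pads' length; the fingertips stand 14 mm ahead of it and the grasp point (between the pads) lies 5 mm behind it (env.tips_ahead is the distance from the TCP to the fingertips, in m); z points along the fingers, y is the line along which they close (so a half turn about z gives the same grasp; the last joint's range is limited). The gripper opens to 91 mm and grips with 3 to 60 N. Pads are 32 mm wide; open, the fingers measure 118 mm over their backs; the gripper's body (76 mm by 178 mm) begins 60 mm behind the grasp point.
Start: joints at [1.1, 0.32, 1.565, -0, 1.257, -0.02], TCP at [0.251, 0.518, 0.228] pointing down, gripper open.
Joint ranges: [-3.11, 3.11], [-0.84, 2.01], [0.21, 2.61], [-1.34, 4.49], [0.05, 2.63], [-2.56, 2.56]. Speed limits (rad/s): [2.57, 2.57, 3.14, 3.14, 3.14, 3.14].

### API

Orientations are given as [roll, pitch, yaw] about the fixed x, y, z axes, in that order (R = Rz(yaw) Ry(pitch) Rx(roll)).
In Python, from station import env, snapshot, camera_info gives the robot as it stands.
- The arm moves only by the tool drive_tool, never from a script. Its argument "increments" is a list of rows, each an object with "translation": the shift along the tool's x, y, z in cm, a list of three; "turn": the turn, a rotation vector about the tool's x, y, z in degrees, a list of three; "gripper": the opening, from 0 (shut) to 1 (fully open). A call has 1 to 5 rows; each row shifts and turns the commanded pose from where the row before left it, along the tool's axes as they then stand; what a row does not reach is not made up. A row lasts 1/10 s, in which the tool goes at most 50 mm and 8.59 degrees, less where a joint would pass 70% of its speed; a pose out of reach is approached as far as the arm can. A call is refused whole if a number of a shift passes 5 or a number of a turn 8.59, either way. A call with a gripper value outside its range is refused whole. The fingers move at their own pace and stop on an object; "grip_force" is the grip in N (left out, the last holds). Time passes only in rows, so rows that do not move let the fingers close. It gives the time, the measured TCP pose, the force, the opening and the grip force at its end, in the units of the state.
- env.read_state(): the state, without advancing time (a new reading comes with each control period).
- snapshot(name): name is "side" or "top" or "wrist"; returns the picture (384x512x3 uint8, blue, green, red); there is no depth.
- camera_info(name): a dict with "fov_y" (degrees; the focal length in pixels is half the picture's height over the tangent of half this angle, whatever the lens; pixels are square), "cx", "cy" (the principal point, pixels), "rvec" (rotation vector, rad) and "tvec" (3), from world to camera coordinates, as OpenCV has them; the wrist camera has in their place "T_tool_cam" (4x4, takes a point from camera to tool coordinates, whose origin is the TCP and whose axes are the flange's). Camera axes: x right, y down, z forward; pixel columns grow to the right and rows downward; lengths in m; the calibration is good to about 2 mm. A picture is of the moment at which its call begins: read the wrist's pose just before it. camera_info takes no time and is no camera call.
- env.close_job(): hands the job in; it is judged then, once.
The state is a dict: "time_s": time; "joints": joint angles; "qvel": joint speeds; "effort": joint torques, N m; "ee_pos": TCP position; "tool_rot": TCP orientation; "force": force on the tool from outside, world axes, zero at the start; "wrist_torque": the same for the moment, N m; "width": finger opening in m; "gripper_force": force on a finger pad.
Only numpy, scipy, OpenCV 4.12 (cv2) and the standard library are available. Lean on these libraries where they do the work, as an engineer would, in place of code of your own. Each camera call takes 0.05 s, during which the arm holds its last target. There are 200 camera calls.

### The job

The cover of the water filter's cartridge bay lies on the counter: put it back on. Hook its front lip into the slot at the near edge of the bay while its rear is raised, then swing the rear down until it snaps under the latch and the cover is flush, and let go. Do it gently, the thin plastic cracks if it is forced, and leave the mug, the jar and the bowl where they stand.

Things in the scene. Friction and masses are not known exactly. Their poses are not given: they have to be found in the camera images.
- filter_unit: Grey sleeve, 210 (x) x 160 (y) x 42 mm, fixed; origin at centre of underside, x from front (dark strip, towards the robot) to rear (two stubs). In it a white bay frame, locked H mm up (H 0 to 14), to suit the cartridge; no reading tells H: feel or see the height of its flat top, z 60+H. Open bay in its top: x +-61.25, y +-57; cover seats on rails at z 52+H (sides from x -40 on, and rear).
- cover: White cover, 100 to 210 g, lying grip up. Plate 120 (x) x 110 (y) x 8 mm; origin at centre of its underside, z up. Front lip: 70 wide, 3 thick (z 0 to 3), 12 out of the front face, to x -72. Grip: fin x +-6, y +-25, z 8 to 32. Grey strip on top marks the lip's end. Closed: origin at x 0 (play 1.25), y 0 (play 2), z 52+H of the unit, axes alike, tops flush. Cracks at 50 N against the unit.
- low_slot (a point): Middle of the slot's mouth if H were 0: x -61.25, y 0, z 51 mm of the unit; the real one is H higher. Slot: 14.75 mm deep forward (-x) under the front deck (deck top z 60+H, 42 mm long), as wide as the bay; floor z 46+H, ceiling z 56+H. The lip enters with the cover's front tilted down 20 to 25 degrees; flat, it only lands on the deck.
- lip_edge (a point): Middle of the lip's free edge, at x -72, y 0, z 1.5 mm in the cover's frame.
- latch (a joint): Spring catch, middle of the bay's rear end, 34 mm wide, top at z 75+H of the unit. Nose tip at x 57, z 62+H, a 60 degree slope above it. Value in m: 0 out, to 0.007 pushed rearward; 3 N plus 0.4 N/mm. The lowered cover stops on the slope, about 15 mm high at its rear (0.13 rad); 10 to 20 N down on the plate between grip and rear edge makes it snap over the edge.
- mug: White mug, 80 mm across, 95 mm high, beyond the work; origin at the centre of its underside. To be left alone.
- jar: Amber glass jar with a steel cap, 70 mm across, 110 mm high; origin at the centre of its underside. To be left alone.
- bowl: White bowl, 130 mm across, 55 mm high; origin at the centre of its underside. To be left alone.
There are look-alikes about, which are no part of the job. Several things have the shape of the cover; the one meant has the colours described above.

How it is judged:
On the way:
1. the lip reaches at least 4 mm past the slot's mouth while the cover's front is tilted down (x of lip_edge in the frame of filter_unit between -0.0785 and -0.0655 m and y of lip_edge in the frame of filter_unit between -0.012 and 0.012 m and z of lip_edge in the frame of filter_unit between 0.045 and 0.071 m and angle between cover's own z axis and vertical between 0.06 and 0.9 rad and x of cover in the frame of filter_unit between -0.02 and 0.02 m), for 0.1 s.
At the end, for the whole second after the job is handed in: The cover is snapped shut in the bay: origin within 3.5 mm (x) and 4 mm (y) of the bay's centre, 49.5 to 68.5 mm up (any frame height), tilted less than 0.03 rad, turned less than 0.06 rad from the unit, the latch sprung back out over it (joint below 0.003 m), at rest (x of cover in the frame of filter_unit between -0.0035 and 0.0035 m and y of cover in the frame of filter_unit between -0.004 and 0.004 m and z of cover in the frame of filter_unit between 0.0495 and 0.0685 m and angle between cover's own z axis and vertical below 0.03 rad and angle between the x axis of cover and the x axis of filter_unit, either way round below 0.06 rad and value of joint latch below 0.003 m and linear speed of cover below 0.02 m/s); the robot touches nothing.
It fails at once if the cover is forced against the filter unit with over 50 N (contact force between cover and filter_unit above 50 N).
It fails at once if the mug, the jar or the bowl is moved by more than 20 mm (distance of any of mug, jar, bowl from where it was at the start of the episode above 0.02 m).
It also fails if it takes over 56 s, if anything falls off the work surface, if the arm or the gripper's body presses on something with over 40 N, if the wrist force passes 120 N, or if a joint passes its speed limit or range.

## Working session

There is one attempt and no reset: what is moved stays moved. The work goes in short steps, Python scripts to look and compute and a tool call to move; the robot and the scene stay as the last step left them, time stands still between calls to the robot, and variables do not carry over. Pictures are saved under pics/ and viewed, at most 10 in all, crops included, and the job is handed in when it is done.

Besides the shell and the picture viewer there is one more tool, called after "Request:" by a JSON object that holds its "api" and its "payload". drive_tool: Moves the arm, as the interface text tells. Its arguments: {"type":"object","properties":{"increments":{"type":"array"},"grip_force":{"type":"number"}},"required":["increments"]}

```bash
mkdir -p pics; ls; python3 - <<'E'
from station import env, snapshot, camera_info
import cv2,numpy as np
for n in ["side","top"]:
    im=snapshot(n); cv2.imwrite(f"pics/{n}0.png",im); print(n,camera_info(n))
    cv2.imwrite(f"pics/{n}0b.png",cv2.resize(im,(800,600),interpolation=cv2.INTER_CUBIC))
print(camera_info("wrist")); print(env.read_state(), env.tips_ahead)
E
```

```text
pics
side {'fov_y': 49.56302544924964, 'cx': 252.98545934678063, 'cy': 189.35865649734208, 'rvec': array([ 2.23270193, -0.28463839,  0.10422171]), 'tvec': array([-0.55997418,  0.09158479,  1.0818699 ])}
top {'fov_y': 43.334675252099586, 'cx': 256.304051081198, 'cy': 184.10477372902494, 'rvec': array([ 2.07767121, -2.14403865,  0.18483952]), 'tvec': array([-0.06071461,  0.56145776,  1.03115902])}
{'fov_y': 60.01362401182575, 'cx': 255.02894451749933, 'cy': 189.47039902950365, 'T_tool_cam': array([[-4.49286001e-04, -9.56273094e-01, -2.92474902e-01,
         8.31173634e-02],
       [ 9.99999678e-01, -2.35311957e-04, -7.66778148e-04,
         6.72688951e-05],
       [ 6.64426471e-04, -2.92475153e-01,  9.56272892e-01,
        -1.56560783e-01],
       [ 0.00000000e+00,  0.00000000e+00,  0.00000000e+00,
         1.00000000e+00]])}
{'time_s': 0.1, 'joints': array([ 1.10000372e+00,  3.20265735e-01,  1.56550042e+00, -9.66567631e-09,
        1.25737502e+00, -2.00018863e-02]), 'qvel': array([-0.00020669,  0.00022551, -0.00451051, -0.0005051 ,  0.0009819 ,
        0.000728  ]), 'effort': array([ 1.11263096e-03, -4.13331807e+01, -2.32510489e+01,  7.28902454e-02,
        4.22063924e-02, -6.07583274e-05]), 'ee_pos': array([0.25033608, 0.51720789, 0.22720461]), 'tool_rot': array([-3.14004444e+00, -3.09621281e-05,  2.69080191e+00]), 'force': array([-1.19425174, -0.46353119, -0.10214358]), 'wrist_torque': array([-0.02590536,  0.05924755, -0.03835512]), 'gripper_force': 0.0, 'width': 0.0911556775054252} 0.014
```

View pics/top0b.png

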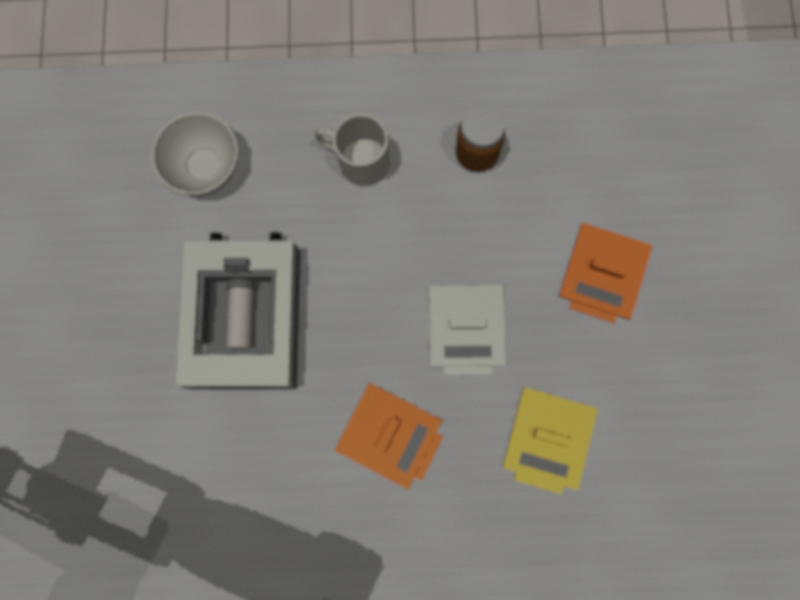

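View pics/side0b.png

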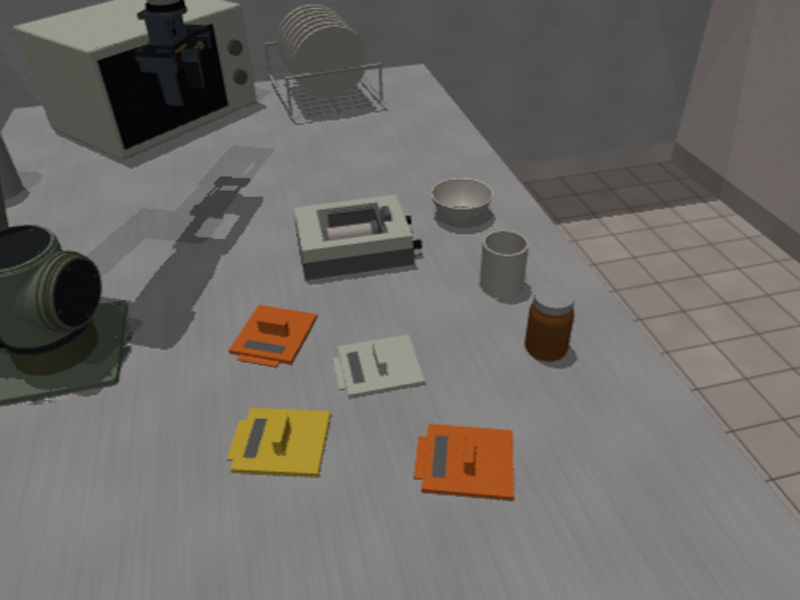

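The white cover lies at about (467,327) in the 800-wide top view, lip towards the robot. The unit's white frame has its corners at about (184,241), (294,241), (296,386) and (178,386).

```bash
cat > h.py <<'E'
import numpy as np,cv2
from scipy.spatial.transform import Rotation as R
from station import env,snapshot,camera_info
def cam(n,st=None):
    c=camera_info(n); f=192/np.tan(np.radians(c['fov_y'])/2)
    K=np.array([[f,0,c['cx']],[0,f,c['cy']],[0,0,1.]])
    if 'rvec' in c:
        r=cv2.Rodrigues(c['rvec'])[0]; t=np.array(c['tvec']).ravel()
    else:
        T=np.eye(4);T[:3,:3]=R.from_euler('xyz',st['tool_rot']).as_matrix();T[:3,3]=st['ee_pos']
        T=np.linalg.inv(T@c['T_tool_cam']); r=T[:3,:3];t=T[:3,3]
    return K,r,t
def px2w(C,uv,z):
    K,r,t=C; d=r.T@np.linalg.inv(K)@np.array([uv[0],uv[1],1]); o=-r.T@t
    return o+d*(z-o[2])/d[2]
def w2px(C,P):
    K,r,t=C; return cv2.projectPoints(np.atleast_2d(np.array(P,float)),cv2.Rodrigues(r)[0],t,K,None)[0][:,0]
E
python3 - <<'E'
from h import *
C=cam('top'); s=512/800
for z in (.06,.067,.074):
    print(z);
    for p in [(184,241),(294,241),(296,386),(178,386)]: print(px2w(C,np.array(p)*s,z).round(4))
print('cover')
for p in [(429,286),(504,286),(506,365),(430,366)]: print(px2w(C,np.array(p)*s,.008).round(4))
for p in [(445,374),(492,374)]: print(px2w(C,np.array(p)*s,.003).round(4))
for p in [(448,321),(487,321)]: print(px2w(C,np.array(p)*s,.032).round(4))
a=cv2.imread('pics/top0.png'); b=cv2.imread('pics/side0.png')
A=cv2.resize(a[140:265,100:340],None,fx=3.3,fy=3.3,interpolation=cv2.INTER_CUBIC)
cv2.imwrite('pics/tc.png',A)
E
```

```text
0.06
[0.6378 0.2345 0.06  ]
[0.6322 0.0739 0.06  ]
[0.423  0.0716 0.06  ]
[0.4281 0.2375 0.06  ]
0.067
[0.6359 0.2323 0.067 ]
[0.6303 0.0728 0.067 ]
[0.4225 0.0705 0.067 ]
[0.4276 0.2353 0.067 ]
0.074
[0.634  0.2301 0.074 ]
[0.6284 0.0717 0.074 ]
[0.4221 0.0694 0.074 ]
[0.4271 0.2331 0.074 ]
cover
[ 0.5694 -0.1204  0.008 ]
[ 0.5656 -0.2323  0.008 ]
[ 0.4477 -0.2287  0.008 ]
[ 0.4497 -0.1175  0.008 ]
[ 0.4377 -0.1392  0.003 ]
[ 0.4356 -0.2081  0.003 ]
[ 0.5119 -0.1455  0.032 ]
[ 0.5101 -0.2019  0.032 ]
```

View pics/tc.png

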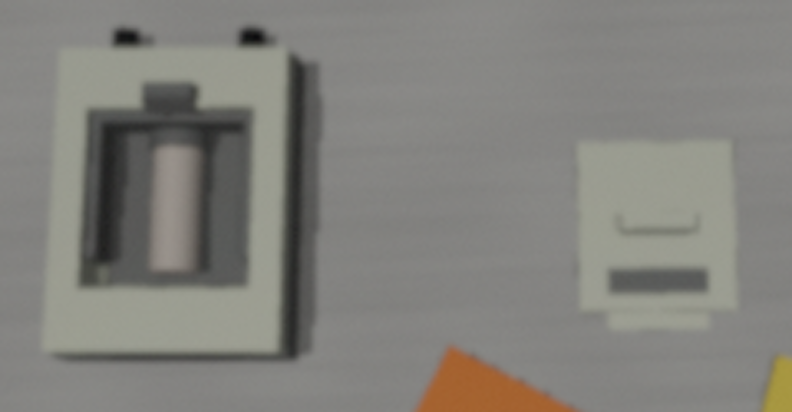

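Cover at about (0.508, -0.175), yaw about -0.03. Unit at about (0.53, 0.153). I'll go above the unit for a close look.

```bash
cat >> h.py <<'E'
def plan(pos,rpy,n):
    s=env.read_state(); p=np.array(s['ee_pos']); r=R.from_euler('xyz',s['tool_rot'])
    q=R.from_euler('xyz',rpy); rv=(r.inv()*q).as_rotvec()
    for i in range(n):
        t=(r.inv().apply((np.array(pos)-p)/n)*100).round(2)
        print(t.tolist(),np.degrees(rv/n).round(2).tolist()); r=r*R.from_rotvec(rv/n)
E
python3 -c "
from h import *
plan([.53,.15,.25],[np.pi,0,np.pi/2-.02],10)"
```

```text
[-4.12, -2.09, -0.22] [-0.01, 0.0, 6.53]
[-4.33, -1.61, -0.23] [-0.01, 0.0, 6.53]
[-4.48, -1.1, -0.23] [-0.01, 0.0, 6.53]
[-4.58, -0.59, -0.23] [-0.01, 0.0, 6.53]
[-4.62, -0.06, -0.23] [-0.01, 0.0, 6.53]
[-4.59, 0.46, -0.23] [-0.01, 0.0, 6.53]
[-4.51, 0.98, -0.23] [-0.01, 0.0, 6.53]
[-4.37, 1.49, -0.23] [-0.01, 0.0, 6.53]
[-4.17, 1.98, -0.23] [-0.01, 0.0, 6.53]
[-3.92, 2.44, -0.23] [-0.01, 0.0, 6.53]
```

Request:
{"api": "drive_tool", "payload": {"increments": [{"translation": [-4.1, -2.1, -0.2], "turn": [0, 0, 6.5], "gripper": 0}, {"translation": [-4.3, -1.6, -0.2], "turn": [0, 0, 6.5], "gripper": 0}, {"translation": [-4.5, -1.1, -0.2], "turn": [0, 0, 6.5], "gripper": 0}, {"translation": [-4.6, -0.6, -0.2], "turn": [0, 0, 6.5], "gripper": 0}, {"translation": [-4.6, -0.1, -0.2], "turn": [0, 0, 6.5], "gripper": 0}]}}

```text
time_s: 0.6
ee_pos: [0.3905, 0.3321, 0.2377]
tool_rot: [-3.141, 0.0, 2.119]
force: [0.1, 1.0, -0.4]
width: 0.0543
gripper_force: 0.0
```

Request:
{"api": "drive_tool", "payload": {"increments": [{"translation": [-4.6, 0.5, -0.2], "turn": [0, 0, 6.5], "gripper": 0}, {"translation": [-4.5, 1.0, -0.2], "turn": [0, 0, 6.5], "gripper": 0}, {"translation": [-4.4, 1.5, -0.2], "turn": [0, 0, 6.5], "gripper": 0}, {"translation": [-4.2, 2.0, -0.2], "turn": [0, 0, 6.5], "gripper": 0}, {"translation": [-3.9, 2.4, -0.2], "turn": [0, 0, 6.5], "gripper": 0}]}}

```text
time_s: 1.1
ee_pos: [0.5317, 0.1488, 0.2477]
tool_rot: [-3.141, -0.0, 1.551]
force: [0.9, 1.2, -0.2]
width: 0.0141
gripper_force: 0.0
```

Request:
{"api": "drive_tool", "payload": {"increments": [{"translation": [0, 0, 0], "turn": [0, 0, 0], "gripper": 0}, {"translation": [0, 0, 0], "turn": [0, 0, 0], "gripper": 0}]}}

```text
time_s: 1.3
ee_pos: [0.531, 0.1499, 0.2473]
tool_rot: [-3.14, -0.0, 1.555]
force: [0.1, 0.1, 0.1]
width: 0.0005
gripper_force: 0.0
```

```bash
python3 - <<'E'
from h import *
import json
s=env.read_state(); im=snapshot('wrist'); print(s['time_s'],s['ee_pos'],s['tool_rot'],s['width'],s['force'])
json.dump({k:np.array(s[k]).tolist() for k in s},open('s1.json','w'))
cv2.imwrite('pics/w1.png',im); cv2.imwrite('pics/w1b.png',cv2.resize(im,(800,600),interpolation=cv2.INTER_CUBIC))
E
```

```text
1.3 [0.53098061 0.14987667 0.24731399] [-3.14002382e+00 -2.09069392e-04  1.55475310e+00] 0.0005347921864070331 [0.05705153 0.07118763 0.07779094]
```

View pics/w1b.png

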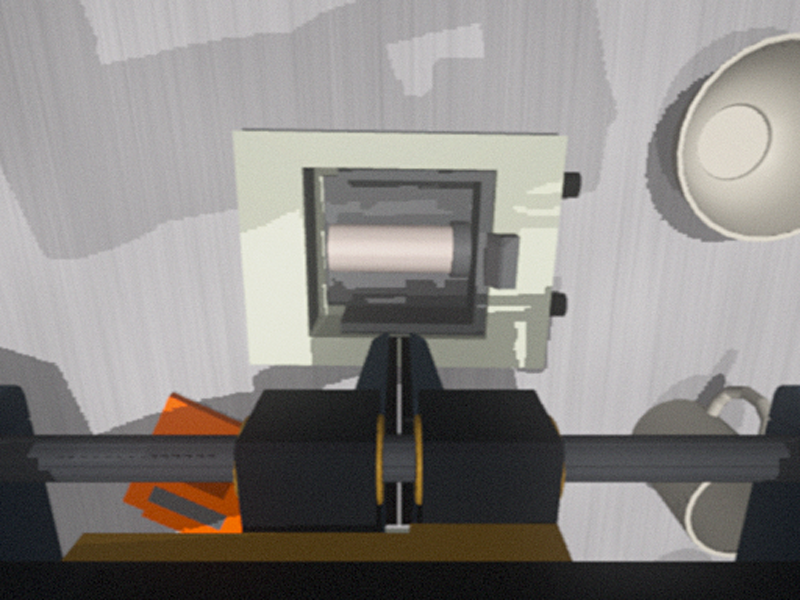

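Wrist view (800-wide): the frame's outer corners are (235,131), (565,136), (547,370) and (249,363). The bay corners are (304,168), (496,171), (487,336) and (309,336). I'll fit x, y, yaw and H.

```bash
python3 - <<'E'
from h import *
import json
from scipy.optimize import least_squares
s=json.load(open('s1.json')); W=cam('wrist',s); T=cam('top')
O=np.array([[-.105,.08],[.105,.08],[.105,-.08],[-.105,-.08]]); I=np.array([[-.06125,.057],[.06125,.057],[.06125,-.057],[-.06125,-.057]])
wo=np.array([(235,131),(565,136),(547,370),(249,363)])*.64; wi=np.array([(304,168),(496,171),(487,336),(309,336)])*.64
to=np.array([(42,352),(60,48),(291,48),(281,353)])/3.3+[100,140]; ti=np.array([(78,286),(90,108),(252,108),(247,286)])/3.3+[100,140]
def mod(p,Q):
    c,q=np.cos(p[2]),np.sin(p[2]); return np.c_[p[0]+c*Q[:,0]-q*Q[:,1],p[1]+q*Q[:,0]+c*Q[:,1],np.full(4,.06+p[3])]
def fit(sets):
    f=lambda p:np.concatenate([(w2px(C,mod(p,Q))-u).ravel() for C,Q,u in sets])
    r=least_squares(f,[.53,.15,0,.007],x_scale=[.1,.1,.1,.01],loss='soft_l1'); print(r.x.round(4),r.cost.round(2),f(r.x).round(1))
fit([(W,O,wo),(W,I,wi)]); fit([(W,I,wi)]); fit([(T,O,to),(T,I,ti)]); fit([(W,O,wo),(W,I,wi),(T,O,to),(T,I,ti)])
plan([.447,.152,.12],[np.pi,0,np.pi/2-.02],5)
E
```

```text
[ 0.531   0.1557 -0.0316  0.0025] 6.85 [-1.2 -0.7  2.  -0.5 -2.3 -0.9  1.   0.9  0.3  0.5 -0.1  0.4 -1.6  1.1
  1.  -0.5]
[ 0.5312  0.1565 -0.0265  0.0045] 1.32 [-0.3  0.1  0.2 -0.6 -0.8  0.9  1.1 -0.2]
[ 0.5321  0.1596 -0.0337 -0.0081] 0.69 [-0.2 -0.1 -0.  -0.2 -0.4 -0.3 -0.4 -0.2  0.4  0.1 -0.2  0.3  0.7  0.2
  0.2  0.2]
[ 0.5308  0.1561 -0.0324  0.003 ] 9.38 [-1.5 -1.2  2.  -0.8 -2.4 -0.9  0.6  0.7  0.   0.1 -0.1  0.2 -1.7  1.1
  0.7 -0.6 -0.1  0.1 -0.  -0.9  0.3 -1.1  0.4 -0.   0.5  0.2 -0.1 -0.3
  1.3 -0.4  0.9  0.2]
[0.0, -1.66, 2.55] [-0.02, -0.0, 0.07]
[-0.0, -1.67, 2.55] [-0.02, -0.0, 0.07]
[-0.0, -1.67, 2.55] [-0.02, -0.0, 0.07]
[-0.0, -1.67, 2.55] [-0.02, -0.0, 0.07]
[-0.01, -1.67, 2.55] [-0.02, -0.0, 0.07]
```

Request:
{"api": "drive_tool", "payload": {"increments": [{"translation": [0, -2.0, 2.5], "turn": [0, 0, 0.3], "gripper": 0}, {"translation": [0, -2.0, 2.7], "turn": [0, 0, 0.3], "gripper": 0}, {"translation": [0, -2.0, 3.3], "turn": [0, 0, 0.3], "gripper": 0}, {"translation": [0, -1.9, 3.5], "turn": [0, 0, 0], "gripper": 0}, {"translation": [0, -0.5, 3.0], "turn": [0, 0, 0], "gripper": 0}]}}

```text
time_s: 1.85
ee_pos: [0.4431, 0.1535, 0.0966]
tool_rot: [-3.139, 0.0, 1.544]
force: [0.3, -0.4, 1.2]
width: 0.0003
gripper_force: 0.0
```

Request:
{"api": "drive_tool", "payload": {"increments": [{"translation": [0, 0, 0.1], "turn": [0, 0, 0], "gripper": 0}, {"translation": [0, 0, 0.2], "turn": [0, 0, 0], "gripper": 0}, {"translation": [0, 0, 0.2], "turn": [0, 0, 0], "gripper": 0}]}}

```text
time_s: 2.15
ee_pos: [0.4486, 0.1536, 0.0945]
tool_rot: [3.138, -0.001, 1.542]
force: [0.7, -0.1, 1.0]
width: 0.0008
gripper_force: 0.0
```

Request:
{"api": "drive_tool", "payload": {"increments": [{"translation": [0, 0, 0.1], "turn": [0, 0, 0], "gripper": 0}, {"translation": [0, 0, 0.1], "turn": [0, 0, 0], "gripper": 0}]}}

```text
time_s: 2.35
ee_pos: [0.448, 0.1528, 0.0919]
tool_rot: [3.139, -0.001, 1.541]
force: [0.2, 0.6, 0.7]
width: 0.0005
gripper_force: 0.0
```

Request:
{"api": "drive_tool", "payload": {"increments": [{"translation": [0, 0, 0.2], "turn": [0, 0, 0], "gripper": 0}, {"translation": [0, 0, 0.2], "turn": [0, 0, 0], "gripper": 0}, {"translation": [0, 0, 0.1], "turn": [0, 0, 0], "gripper": 0}]}}

```text
time_s: 2.65
ee_pos: [0.4469, 0.1525, 0.0858]
tool_rot: [-3.141, -0.0, 1.54]
force: [-0.0, -0.5, -0.1]
width: 0.0
gripper_force: 0.0
```

Request:
{"api": "drive_tool", "payload": {"increments": [{"translation": [0, 0, 0.1], "turn": [0, 0, 0], "gripper": 0}, {"translation": [0, 0, 0.1], "turn": [0, 0, 0], "gripper": 0}, {"translation": [0, 0, 0.1], "turn": [0, 0, 0], "gripper": 0}]}}

```text
time_s: 2.95
ee_pos: [0.447, 0.1525, 0.0838]
tool_rot: [-3.142, -0.0, 1.541]
force: [-3.4, -1.4, 16.1]
width: 0.0004
gripper_force: 7.9
```

Request:
{"api": "drive_tool", "payload": {"increments": [{"translation": [0, 0, 0], "turn": [0, 0, 0], "gripper": 0}, {"translation": [0, 0, 0], "turn": [0, 0, 0], "gripper": 0}]}}

```text
time_s: 3.15
ee_pos: [0.447, 0.1525, 0.0838]
tool_rot: [3.141, -0.0, 1.541]
force: [-2.3, -0.5, 6.9]
width: 0.0005
gripper_force: 3.7
```

```bash
python3 -c "
from h import *
plan([.508,-.17,.20],[np.pi,0,np.pi/2-.028],10)"
```

```text
[-3.21, 0.71, -1.16] [0.0, -0.0, -0.01]
[-3.21, 0.71, -1.16] [0.0, -0.0, -0.01]
[-3.21, 0.71, -1.16] [0.0, -0.0, -0.01]
[-3.21, 0.71, -1.16] [0.0, -0.0, -0.01]
[-3.21, 0.7, -1.16] [0.0, -0.0, -0.01]
[-3.21, 0.7, -1.16] [0.0, -0.0, -0.01]
[-3.21, 0.7, -1.16] [0.0, -0.0, -0.01]
[-3.21, 0.7, -1.16] [0.0, -0.0, -0.01]
[-3.21, 0.7, -1.16] [0.0, -0.0, -0.01]
[-3.21, 0.7, -1.16] [0.0, -0.0, -0.01]
```

Contact at TCP z 0.0838 puts the deck top at 69.8 mm, so H is about 10 mm. Next is the cover.

Request:
{"api": "drive_tool", "payload": {"increments": [{"translation": [0, 0, -3], "turn": [0, 0, 0], "gripper": 0.3}, {"translation": [-1, 0.5, -4], "turn": [0, 0, 0], "gripper": 0.5}, {"translation": [-3.5, 1.0, -3.5], "turn": [0, 0, 0], "gripper": 0.5}, {"translation": [-4, 1.0, -1.0], "turn": [0, 0, 0], "gripper": 0.5}, {"translation": [-4, 1.0, 0], "turn": [0, 0, 0], "gripper": 0.5}]}}

```text
time_s: 3.65
ee_pos: [0.4797, 0.0258, 0.2001]
tool_rot: [3.136, -0.0, 1.542]
force: [1.1, -0.8, -0.5]
width: 0.0377
gripper_force: 0.0
```

Request:
{"api": "drive_tool", "payload": {"increments": [{"translation": [-4, 1.0, 0], "turn": [0, 0, 0], "gripper": 0.5}, {"translation": [-4, 1.0, 0], "turn": [0, 0, 0], "gripper": 0.5}, {"translation": [-4, 0.8, 0], "turn": [0, 0, 0], "gripper": 0.5}, {"translation": [-4, 0.5, 0], "turn": [0, 0, 0], "gripper": 0.5}, {"translation": [-3.2, 0.2, 0], "turn": [0, 0, 0], "gripper": 0.5}]}}

```text
time_s: 4.15
ee_pos: [0.5075, -0.1683, 0.1974]
tool_rot: [3.141, 0.0, 1.54]
force: [-0.4, 0.8, -0.2]
width: 0.0453
gripper_force: 0.0
```

Request:
{"api": "drive_tool", "payload": {"increments": [{"translation": [0, 0, 0], "turn": [0, 0, 0], "gripper": 0.5}, {"translation": [0, 0, 0], "turn": [0, 0, 0], "gripper": 0.5}]}}

```text
time_s: 4.35
ee_pos: [0.507, -0.1663, 0.1972]
tool_rot: [-3.141, -0.001, 1.539]
force: [0.2, 0.5, -1.0]
width: 0.0456
gripper_force: 0.0
```

```bash
python3 - <<'E'
from h import *
import json
s=env.read_state(); im=snapshot('wrist'); print(s['time_s'],s['ee_pos'],s['tool_rot'],s['width'],s['force'])
json.dump({k:np.array(s[k]).tolist() for k in s},open('s2.json','w'))
cv2.imwrite('pics/w2.png',im); cv2.imwrite('pics/w2b.png',cv2.resize(im,(800,600),interpolation=cv2.INTER_CUBIC))
E
```

```text
4.35 [ 0.50701736 -0.16629997  0.1972368 ] [-3.14090310e+00 -9.02473539e-04  1.53893884e+00] 0.045616761158347834 [ 0.19601549  0.45128483 -0.99276346]
```

View pics/w2b.png

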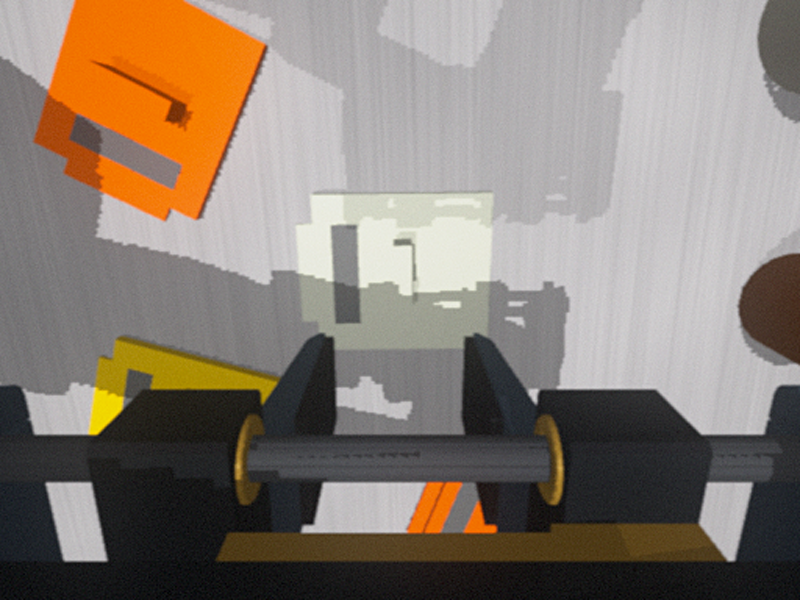

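The white cover is clear in this view: plate corners (311,193), (492,192), (489,349) and (319,348), lip edge (297,225) to (303,322).

```bash
python3 - <<'E'
from h import *
import json
from scipy.optimize import least_squares
W=cam('wrist',json.load(open('s2.json'))); W1=cam('wrist',json.load(open('s1.json'))); T=cam('top')
def fit(sets,x0):
    def f(p):
        o=[]
        for C,Q,u in sets:
            Q=np.array(Q); P=R.from_euler('z',p[2]).apply(Q)+[p[0],p[1],0]; o.append((w2px(C,P)-u).ravel())
        return np.concatenate(o)
    r=least_squares(f,x0,x_scale=.1,loss='soft_l1'); print(r.x.round(4),f(r.x).round(1)); return r.x
P=[[-.06,.055,.008],[.06,.055,.008],[.06,-.055,.008],[-.06,-.055,.008]]; L=[[-.072,.035,.003],[-.072,-.035,.003]]
w=np.array([(311,193),(492,192),(489,349),(319,348)])*.64; l=np.array([(297,225),(303,322)])*.64
c=fit([(W,P,w),(W,L,l)],[.5,-.17,0])
tp=np.array([(579,310),(579,141),(733,140),(738,309)])/3.3+[100,140]
fit([(T,P,tp)],[.5,-.17,0])
z=.0698
O=[[-.105,.08,z],[.105,.08,z],[.105,-.08,z],[-.105,-.08,z]];I=[[-.06125,.057,z],[.06125,.057,z],[.06125,-.057,z],[-.06125,-.057,z]]
wo=np.array([(235,131),(565,136),(547,370),(249,363)])*.64; wi=np.array([(304,168),(496,171),(487,336),(309,336)])*.64
to=np.array([(42,352),(60,48),(291,48),(281,353)])/3.3+[100,140]; ti=np.array([(78,286),(90,108),(252,108),(247,286)])/3.3+[100,140]
fit([(W1,I,wi)],[.5,.15,0]);fit([(W1,O,wo),(W1,I,wi)],[.5,.15,0]); fit([(T,O,to),(T,I,ti)],[.5,.15,0])
plan([c[0],c[1],.024],[np.pi,0,np.pi/2+c[2]],5)
E
```

```text
[ 0.5097 -0.1735 -0.0206] [-0.1  0.9  1.1  0.2 -1.1 -0.8  0.8  1.  -0.5 -0.7 -0.1 -0.5]
[ 0.5088 -0.175  -0.0291] [ 0.1 -0.  -0.3 -0.1  0.2 -0.   0.   0.2]
[ 0.5312  0.1573 -0.0281] [-1.2 -0.6  1.3 -1.  -0.1  2.1  0.1  0.8]
[ 0.5314  0.1568 -0.03  ] [-3.4 -1.9  4.7 -2.   0.   0.8 -0.5  2.9 -0.8 -0.2  1.6 -0.4 -0.1  2.6
  0.2  1.1]
[ 0.5293  0.1553 -0.034 ] [-0.9  0.6 -0.5 -1.1  0.2 -1.2  0.2  0.5 -0.1  0.5 -0.6 -0.3  1.1 -0.3
  0.6  0.6]
[-0.16, 0.06, 3.47] [-0.01, -0.01, -0.11]
[-0.16, 0.06, 3.47] [-0.01, -0.01, -0.11]
[-0.16, 0.06, 3.47] [-0.01, -0.01, -0.11]
[-0.16, 0.06, 3.47] [-0.01, -0.01, -0.11]
[-0.16, 0.06, 3.47] [-0.01, -0.01, -0.11]
```

Request:
{"api": "drive_tool", "payload": {"increments": [{"translation": [-0.3, 0.1, 3.5], "turn": [0, 0, -0.3], "gripper": 0.5}, {"translation": [-0.2, 0.1, 4.0], "turn": [0, 0, -0.1], "gripper": 0.5}, {"translation": [-0.2, 0, 4.0], "turn": [0, 0, 0], "gripper": 0.5}, {"translation": [-0.1, 0.1, 3.3], "turn": [0, 0, 0], "gripper": 0.5}, {"translation": [0, 0, 2.0], "turn": [0, 0, 0], "gripper": 0.5}]}}

```text
time_s: 4.9
ee_pos: [0.5088, -0.1721, 0.0272]
tool_rot: [-3.138, -0.002, 1.55]
force: [-0.5, -0.7, 0.5]
width: 0.0462
gripper_force: 0.0
```

Request:
{"api": "drive_tool", "payload": {"increments": [{"translation": [0, 0, 0.2], "turn": [0, 0, 0], "gripper": 0.5}, {"translation": [0, 0, 0], "turn": [0, 0, 0], "gripper": 0.5}]}}

```text
time_s: 5.1
ee_pos: [0.5103, -0.1731, 0.0278]
tool_rot: [-3.141, -0.0, 1.549]
force: [-0.4, 0.5, 0.6]
width: 0.0455
gripper_force: 0.0
```

Request:
{"api": "drive_tool", "payload": {"increments": [{"translation": [-0.1, 0, 0.3], "turn": [0, 0, 0], "gripper": 0.4}, {"translation": [0, 0, 0], "turn": [0, 0, 0], "gripper": 0}, {"translation": [0, 0, 0], "turn": [0, 0, 0], "gripper": 0}, {"translation": [0, 0, 0], "turn": [0, 0, 0], "gripper": 0}, {"translation": [0, 0, 0], "turn": [0, 0, 0], "gripper": 0}], "grip_force": 45}}

```text
time_s: 5.6
ee_pos: [0.5101, -0.1752, 0.0251]
tool_rot: [3.141, 0.0, 1.547]
force: [-1.4, 0.1, 2.1]
width: 0.0119
gripper_force: 45.0
```

Request:
{"api": "drive_tool", "payload": {"increments": [{"translation": [0, 0, 0], "turn": [0, 0, 0], "gripper": 0}, {"translation": [0, 0, -2], "turn": [0, 0, 0], "gripper": 0}, {"translation": [0, 0, -4], "turn": [0, 0, 0], "gripper": 0}, {"translation": [0, 0, -4], "turn": [0, 0, 0], "gripper": 0}, {"translation": [0, 0, -4], "turn": [0, 0, 0], "gripper": 0}]}}

```text
time_s: 6.1
ee_pos: [0.5096, -0.175, 0.1656]
tool_rot: [-3.141, -0.0, 1.547]
force: [0.2, -0.1, -1.7]
width: 0.0119
gripper_force: 45.0
```

```bash
python3 -c "
from h import *
plan([.510,.10,.19],[np.pi,0,np.pi/2-.03],8)"
```

```text
[3.44, -0.08, -0.3] [-0.01, -0.0, 0.05]
[3.44, -0.08, -0.3] [-0.01, -0.0, 0.05]
[3.44, -0.08, -0.3] [-0.01, -0.0, 0.05]
[3.44, -0.08, -0.3] [-0.01, -0.0, 0.05]
[3.44, -0.09, -0.3] [-0.01, -0.0, 0.05]
[3.44, -0.09, -0.3] [-0.01, -0.0, 0.05]
[3.44, -0.09, -0.3] [-0.01, -0.0, 0.05]
[3.44, -0.1, -0.3] [-0.01, -0.0, 0.05]
```

Request:
{"api": "drive_tool", "payload": {"increments": [{"translation": [2.5, 0, -0.5], "turn": [0, 0, 0], "gripper": 0}, {"translation": [4, 0, -0.5], "turn": [0, 0, 0], "gripper": 0}, {"translation": [4.5, 0, -0.5], "turn": [0, 0, 0], "gripper": 0}, {"translation": [4.5, 0, -0.5], "turn": [0, 0, 0], "gripper": 0}, {"translation": [4.0, 0, 0], "turn": [0, 0, 0], "gripper": 0}]}}

```text
time_s: 6.6
ee_pos: [0.5146, 0.0217, 0.185]
tool_rot: [3.14, -0.0, 1.548]
force: [0.9, -0.4, -2.6]
width: 0.0118
gripper_force: 45.0
```

Request:
{"api": "drive_tool", "payload": {"increments": [{"translation": [1.5, 0, 0], "turn": [0, 0, 0], "gripper": 0}, {"translation": [0, 0, 0], "turn": [0, 0, 0], "gripper": 0}, {"translation": [0, 0, 0], "turn": [0, 0, 0], "gripper": 0}]}}

```text
time_s: 6.9
ee_pos: [0.5148, 0.0341, 0.1843]
tool_rot: [-3.141, 0.001, 1.548]
force: [0.3, -0.4, -0.6]
width: 0.0119
gripper_force: 45.0
```

```bash
python3 - <<'E'
from h import *
import json
s=env.read_state(); im=snapshot('wrist'); print(s['time_s'],s['ee_pos'],s['tool_rot'],s['width'],s['force'])
json.dump({k:np.array(s[k]).tolist() for k in s},open('s3.json','w'))
cv2.imwrite('pics/w3.png',im); cv2.imwrite('pics/w3b.png',cv2.resize(im,(800,600),interpolation=cv2.INTER_CUBIC))
E
```

```text
6.9 [0.51478854 0.03409962 0.18425835] [-3.14097500e+00  8.86402323e-04  1.54809398e+00] 0.011865317264668428 [ 0.33691642 -0.3662985  -0.59259287]
```

View pics/w3b.png

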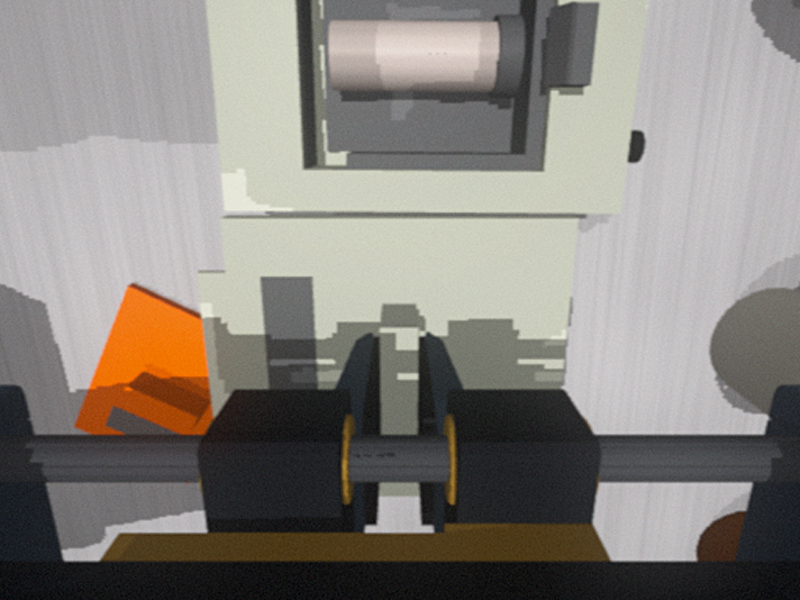

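The cover is in the hand: its +y top edge runs from (223,216) to (579,217), and the lip's corner is at (200,271). The bay's near corners are at (303,169) and (545,171).

```bash
python3 - <<'E'
from h import *
import json
s=json.load(open('s3.json')); W=cam('wrist',s); k=.64
rt=R.from_euler('xyz',s['tool_rot']); p=np.array(s['ee_pos'])
cz=p[2]-.0248
for q,z in [((223,216),.008),((579,217),.008),((200,271),.003)]:
    P=px2w(W,np.array(q)*k,cz+z); print('tool',(rt.inv().apply(P-p)*1000).round(1), P.round(4))
U=np.array([.5308,.1565,0]); ru=R.from_euler('z',-.03)
for q in [(303,169),(545,171),(221,213),(619,214)]:
    P=px2w(W,np.array(q)*k,.0698); print('bay',P.round(4),(ru.inv().apply(P-U)*1000).round(1))
E
```

```text
tool [ 57.9 -58.6  16.8] [0.4575 0.0933 0.1675]
tool [57.6 60.1 16.7] [0.5762 0.0903 0.1675]
tool [ 37.8 -70.3  21.8] [0.4453 0.0735 0.1625]
bay [0.4678 0.1027 0.0698] [-61.4 -55.7  69.8]
bay [0.5906 0.0989 0.0698] [ 61.5 -55.8  69.8]
bay [0.4234 0.0814 0.0698] [-105.1  -78.2   69.8]
bay [0.6304 0.0761 0.0698] [102.  -77.3  69.8]
```

```bash
cat >> h.py <<'E'
B=np.array([.530,.1552,0]); RU=R.from_euler('z',-.031)
TB=R.from_euler('z',.0025)*R.from_euler('xyz',[np.pi,0,np.pi/2])
def wp(x0,z0,th,n,dy=0):
    th=np.radians(th); q=RU*R.from_euler('y',-th)*TB
    pos=B+RU.apply([(x0-25*np.sin(th))/1e3,dy/1e3,(z0+25*np.cos(th))/1e3]); print(pos.round(4),q.as_euler('xyz').round(3))
    plan(pos,q.as_euler('xyz'),n)
def cur():
    s=env.read_state(); q=RU.inv()*R.from_euler('xyz',s['tool_rot'])*TB.inv(); e=np.degrees(q.as_euler('xyz'))
    t=np.array(s['ee_pos']); d=RU.inv().apply(t-B)*1e3-q.apply([0,0,25]); lip=d+q.apply([-72,0,1.5])
    print('t',s['time_s'].__round__(2),'x0 y0 z0',d.round(2),'ang',e.round(2),'lip',lip.round(1),'F',np.round(s['force'],1),'w',round(s['width'],4))
E
python3 -c "
from h import *
cur(); wp(11,140,22.5,5)"
```

```text
t 6.95 x0 y0 z0 [ -11.42 -121.99  159.32] ang [-0.04  0.03  0.26] lip [ -83.4 -122.3  160.9] F [ 0.4 -0.3 -1.2] w 0.0117
[0.5314 0.1552 0.1631] [2.749e+00 1.000e-03 1.542e+00]
[2.44, 0.27, 0.42] [-4.51, -0.01, 0.05]
[2.44, 0.24, 0.44] [-4.51, -0.01, 0.05]
[2.44, 0.2, 0.46] [-4.51, -0.01, 0.05]
[2.44, 0.16, 0.47] [-4.51, -0.01, 0.05]
[2.44, 0.12, 0.48] [-4.51, -0.01, 0.05]
```

Request:
{"api": "drive_tool", "payload": {"increments": [{"translation": [2.4, 0.3, 0.4], "turn": [-4.5, 0, 0.1], "gripper": 0}, {"translation": [2.4, 0.2, 0.4], "turn": [-4.5, 0, 0.1], "gripper": 0}, {"translation": [2.4, 0.2, 0.5], "turn": [-4.5, 0, 0.1], "gripper": 0}, {"translation": [2.4, 0.2, 0.5], "turn": [-4.5, 0, 0], "gripper": 0}, {"translation": [2.4, 0.1, 0.5], "turn": [-4.5, 0, 0], "gripper": 0}]}}

```text
time_s: 7.45
ee_pos: [0.5322, 0.1535, 0.1635]
tool_rot: [2.746, -0.001, 1.54]
force: [-0.5, -1.4, -2.7]
width: 0.0119
gripper_force: 45.0
```

Request:
{"api": "drive_tool", "payload": {"increments": [{"translation": [0, 0, 0], "turn": [0, 0, 0], "gripper": 0}, {"translation": [0, 0, 0], "turn": [0, 0, 0], "gripper": 0}]}}

```text
time_s: 7.65
ee_pos: [0.5316, 0.1533, 0.1631]
tool_rot: [2.75, 0.0, 1.542]
force: [-0.5, -0.7, -0.8]
width: 0.0118
gripper_force: 45.0
```

```bash
python3 -c "
from h import *
cur(); wp(10,92,22.5,5)"
```

```text
t 7.65 x0 y0 z0 [ 11.16  -1.81 139.98] ang [ 3.000e-02 -2.241e+01 -2.000e-02] lip [-56.   -1.8 113.9] F [-0.5 -0.7 -0.8] w 0.0118
[0.5304 0.1552 0.1151] [2.749e+00 1.000e-03 1.542e+00]
[0.04, -0.39, 0.88] [-0.02, -0.0, -0.0]
[0.04, -0.39, 0.88] [-0.02, -0.0, -0.0]
[0.04, -0.39, 0.88] [-0.02, -0.0, -0.0]
[0.04, -0.39, 0.88] [-0.02, -0.0, -0.0]
[0.04, -0.39, 0.88] [-0.02, -0.0, -0.0]
```

Request:
{"api": "drive_tool", "payload": {"increments": [{"translation": [0.1, -0.4, 0.9], "turn": [0, 0, 0], "gripper": 0}, {"translation": [0.1, -0.4, 0.9], "turn": [0, 0, 0], "gripper": 0}, {"translation": [0, -0.4, 0.9], "turn": [0, 0, 0], "gripper": 0}, {"translation": [0, -0.4, 0.9], "turn": [0, 0, 0], "gripper": 0}, {"translation": [0, -0.3, 0.6], "turn": [0, 0, 0], "gripper": 0}]}}

```text
time_s: 8.15
ee_pos: [0.5299, 0.156, 0.1157]
tool_rot: [2.751, 0.0, 1.542]
force: [0.6, 0.1, -0.9]
width: 0.0117
gripper_force: 45.0
```

Request:
{"api": "drive_tool", "payload": {"increments": [{"translation": [0, 0, 0], "turn": [0, 0, 0], "gripper": 0}, {"translation": [0, 0, 0], "turn": [0, 0, 0], "gripper": 0}]}}

```text
time_s: 8.35
ee_pos: [0.5305, 0.1565, 0.1171]
tool_rot: [2.749, -0.001, 1.543]
force: [-0.4, 1.0, -0.8]
width: 0.0117
gripper_force: 45.0
```

```bash
python3 -c "
from h import *
cur(); cv2.imwrite('pics/s4.png',cv2.resize(snapshot('side')[90:210,160:320],(800,600),interpolation=cv2.INTER_CUBIC)); wp(-0.8,85.7,22.5,8)"
```

```text
t 8.35 x0 y0 z0 [ 9.99  1.38 94.04] ang [ 1.00e-01 -2.25e+01 -2.00e-02] lip [-57.1   1.4  67.9] F [-0.4  1.  -0.8] w 0.0117
[0.5196 0.1555 0.1088] [2.749e+00 1.000e-03 1.542e+00]
[-0.02, -0.17, 0.05] [0.01, -0.01, -0.0]
[-0.02, -0.17, 0.05] [0.01, -0.01, -0.0]
[-0.02, -0.17, 0.05] [0.01, -0.01, -0.0]
[-0.02, -0.17, 0.05] [0.01, -0.01, -0.0]
[-0.02, -0.17, 0.05] [0.01, -0.01, -0.0]
[-0.02, -0.17, 0.05] [0.01, -0.01, -0.0]
[-0.02, -0.17, 0.05] [0.01, -0.01, -0.0]
[-0.02, -0.17, 0.05] [0.01, -0.01, -0.0]
```

View pics/s4.png

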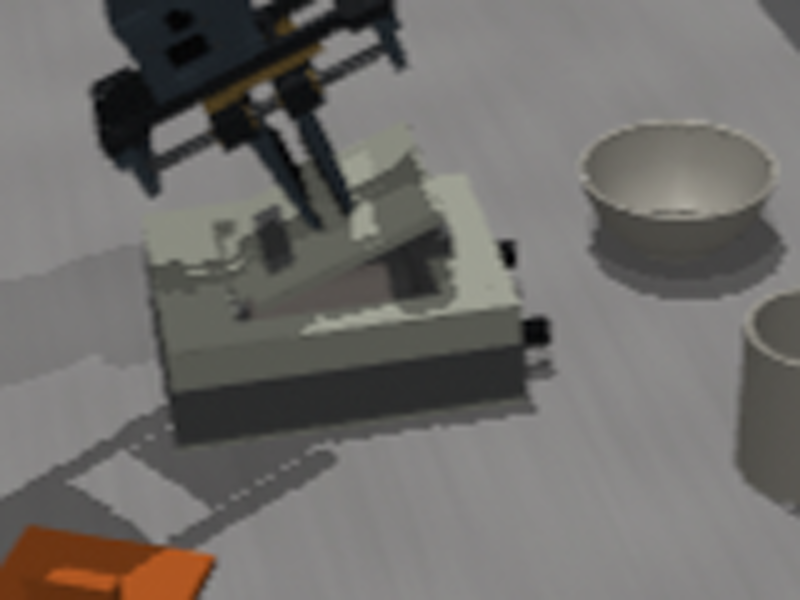

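The side view shows the cover tilted, with its front already down in the bay and clear of the deck. I'll lower it a little, then slide it in.

Request:
{"api": "drive_tool", "payload": {"increments": [{"translation": [-0.05, -0.1, 0.15], "turn": [0, 0, 0], "gripper": 0}, {"translation": [-0.05, -0.1, 0.15], "turn": [0, 0, 0], "gripper": 0}, {"translation": [-0.05, -0.1, 0.15], "turn": [0, 0, 0], "gripper": 0}, {"translation": [0, -0.1, 0.05], "turn": [0, 0, 0], "gripper": 0}, {"translation": [0, 0, 0], "turn": [0, 0, 0], "gripper": 0}]}}

```text
time_s: 8.9
ee_pos: [0.5283, 0.155, 0.1109]
tool_rot: [2.749, -0.001, 1.542]
force: [0.0, 0.7, -1.1]
width: 0.0117
gripper_force: 45.0
```

```bash
python3 -c "
from h import *
cur(); wp(-0.8,85.7,22.5,6)"
```

```text
t 8.9 x0 y0 z0 [ 7.85 -0.26 87.85] ang [ 9.000e-02 -2.248e+01 -2.000e-02] lip [-59.3  -0.2  61.7] F [ 0.   0.7 -1.1] w 0.0117
[0.5196 0.1555 0.1088] [2.749e+00 1.000e-03 1.542e+00]
[0.01, -0.15, -0.02] [-0.0, -0.01, -0.0]
[0.01, -0.15, -0.02] [-0.0, -0.01, -0.0]
[0.01, -0.15, -0.02] [-0.0, -0.01, -0.0]
[0.01, -0.15, -0.02] [-0.0, -0.01, -0.0]
[0.01, -0.15, -0.02] [-0.0, -0.01, -0.0]
[0.01, -0.15, -0.02] [-0.0, -0.01, -0.0]
```

Request:
{"api": "drive_tool", "payload": {"increments": [{"translation": [0, -0.15, -0.02], "turn": [0, 0, 0], "gripper": 0}, {"translation": [0, -0.15, -0.02], "turn": [0, 0, 0], "gripper": 0}, {"translation": [0, -0.15, -0.02], "turn": [0, 0, 0], "gripper": 0}, {"translation": [0, -0.15, -0.02], "turn": [0, 0, 0], "gripper": 0}]}}

```text
time_s: 9.3
ee_pos: [0.5225, 0.1552, 0.1096]
tool_rot: [2.749, -0.001, 1.542]
force: [0.2, 0.3, -1.6]
width: 0.0118
gripper_force: 45.0
```

Request:
{"api": "drive_tool", "payload": {"increments": [{"translation": [0, -0.15, -0.02], "turn": [0, 0, 0], "gripper": 0}, {"translation": [0, -0.1, -0.02], "turn": [0, 0, 0], "gripper": 0}, {"translation": [0, 0, 0], "turn": [0, 0, 0], "gripper": 0}]}}

```text
time_s: 9.6
ee_pos: [0.52, 0.1552, 0.1089]
tool_rot: [2.749, -0.001, 1.542]
force: [-0.2, 0.1, -1.1]
width: 0.0118
gripper_force: 45.0
```

```bash
python3 -c "
from h import *
cur(); wp(0,75.5,14,4)"
```

```text
t 9.6 x0 y0 z0 [-0.42 -0.23 85.82] ang [ 1.000e-01 -2.249e+01 -2.000e-02] lip [-67.5  -0.2  59.7] F [-0.2  0.1 -1.1] w 0.0118
[0.524  0.1554 0.0998] [2.897e+00 1.000e-03 1.542e+00]
[0.01, 0.0, 0.25] [2.12, -0.02, -0.0]
[0.01, 0.01, 0.25] [2.12, -0.02, -0.0]
[0.01, 0.02, 0.25] [2.12, -0.02, -0.0]
[0.01, 0.03, 0.25] [2.12, -0.02, -0.0]
```

Request:
{"api": "drive_tool", "payload": {"increments": [{"translation": [0, -0.07, -0.03], "turn": [0, 0, 0], "gripper": 0}, {"translation": [0, -0.06, -0.03], "turn": [0, 0, 0], "gripper": 0}, {"translation": [0, 0, 0], "turn": [0, 0, 0], "gripper": 0}]}}

```text
time_s: 9.9
ee_pos: [0.5187, 0.1553, 0.109]
tool_rot: [2.749, -0.001, 1.542]
force: [0.2, -0.9, -0.8]
width: 0.0117
gripper_force: 45.0
```

```bash
python3 -c "
from h import *
cur(); wp(-.2,75.5,14,4)"
```

```text
t 9.9 x0 y0 z0 [-1.73 -0.22 85.94] ang [ 1.00e-01 -2.25e+01 -2.00e-02] lip [-68.8  -0.2  59.8] F [ 0.2 -0.9 -0.8] w 0.0117
[0.5238 0.1554 0.0998] [2.897e+00 1.000e-03 1.542e+00]
[0.01, 0.03, 0.26] [2.12, -0.02, -0.0]
[0.01, 0.04, 0.26] [2.12, -0.02, -0.0]
[0.01, 0.05, 0.26] [2.12, -0.02, -0.0]
[0.01, 0.06, 0.26] [2.12, -0.02, -0.0]
```

Request:
{"api": "drive_tool", "payload": {"increments": [{"translation": [0, 0.03, 0.25], "turn": [2.1, 0, 0], "gripper": 0}, {"translation": [0, 0.04, 0.25], "turn": [2.1, 0, 0], "gripper": 0}, {"translation": [0, 0.05, 0.25], "turn": [2.1, 0, 0], "gripper": 0}, {"translation": [0, 0.06, 0.25], "turn": [2.1, 0, 0], "gripper": 0}, {"translation": [0, 0, 0], "turn": [0, 0, 0], "gripper": 0}]}}

```text
time_s: 10.4
ee_pos: [0.5252, 0.1553, 0.1004]
tool_rot: [2.894, -0.001, 1.542]
force: [-0.3, -0.4, -0.4]
width: 0.0119
gripper_force: 45.0
```

```bash
python3 -c "
from h import *
cur(); wp(0.1,70.6,9,4)"
```

```text
t 10.4 x0 y0 z0 [ 1.290e+00 -4.000e-02  7.612e+01] ang [  0.11 -14.17  -0.06] lip [-68.9   0.   59.9] F [-0.3 -0.4 -0.4] w 0.0119
[0.5262 0.1553 0.0953] [2.985 0.    1.542]
[0.0, -0.01, 0.13] [1.29, -0.02, -0.01]
[0.0, -0.0, 0.13] [1.29, -0.02, -0.01]
[0.0, -0.0, 0.13] [1.29, -0.02, -0.01]
[0.0, 0.0, 0.13] [1.29, -0.02, -0.01]
```

Request:
{"api": "drive_tool", "payload": {"increments": [{"translation": [0, -0.02, 0.12], "turn": [1.3, 0, 0], "gripper": 0}, {"translation": [0, -0.02, 0.12], "turn": [1.3, 0, 0], "gripper": 0}, {"translation": [0, -0.02, 0.12], "turn": [1.3, 0, 0], "gripper": 0}, {"translation": [0, 0, 0.12], "turn": [1.2, 0, 0], "gripper": 0}, {"translation": [0, 0, 0], "turn": [0, 0, 0], "gripper": 0}]}}

```text
time_s: 10.9
ee_pos: [0.5255, 0.1553, 0.0956]
tool_rot: [2.983, -0.001, 1.542]
force: [3.4, -1.1, -0.4]
width: 0.0118
gripper_force: 45.0
```

```bash
python3 -c "
from h import *
cur(); wp(0.1,69,7.6,2)"
```

```text
t 10.9 x0 y0 z0 [-5.700e-01 -4.000e-02  7.096e+01] ang [ 0.09 -9.06 -0.03] lip [-71.9  -0.   61.1] F [ 3.4 -1.1 -0.4] w 0.0118
[0.5268 0.1553 0.0938] [3.009 0.    1.542]
[0.0, 0.05, 0.1] [0.73, -0.04, -0.01]
[0.0, 0.05, 0.1] [0.73, -0.04, -0.01]
```

Request:
{"api": "drive_tool", "payload": {"increments": [{"translation": [0, 0.07, 0.08], "turn": [0.6, 0, 0], "gripper": 0}, {"translation": [0, 0.06, 0.08], "turn": [0.5, 0, 0], "gripper": 0}, {"translation": [0, 0, 0], "turn": [0, 0, 0], "gripper": 0}]}}

```text
time_s: 11.2
ee_pos: [0.526, 0.1553, 0.0941]
tool_rot: [3.004, -0.001, 1.542]
force: [2.2, -0.9, 1.2]
width: 0.0117
gripper_force: 45.0
```

```bash
python3 -c "
from h import *
cur()"
```

```text
t 11.2 x0 y0 z0 [-0.56 -0.   69.34] ang [ 0.08 -7.9  -0.02] lip [-72.1   0.   60.9] F [ 2.2 -0.9  1.2] w 0.0117
```

Request:
{"api": "drive_tool", "payload": {"increments": [{"translation": [0, 0, 0], "turn": [0, 0, 0], "gripper": 0.25}, {"translation": [0, 0, 0], "turn": [0, 0, 0], "gripper": 0.25}, {"translation": [0, 0, 0], "turn": [0, 0, 0], "gripper": 0.25}]}}

```text
time_s: 11.5
ee_pos: [0.5247, 0.155, 0.0936]
tool_rot: [3.006, -0.0, 1.543]
force: [0.7, 0.1, 0.1]
width: 0.0224
gripper_force: 0.0
```

Request:
{"api": "drive_tool", "payload": {"increments": [{"translation": [0, 0, -2], "turn": [0, 0, 0], "gripper": 0.25}, {"translation": [0, 0, -3], "turn": [2, 0, 0], "gripper": 0.25}, {"translation": [0, 0, -2], "turn": [2, 0, 0], "gripper": 0}, {"translation": [0, 1, 0], "turn": [2, 0, 0], "gripper": 0}, {"translation": [0, 1, 0], "turn": [1.9, 0, 0], "gripper": 0}]}}

```text
time_s: 12.0
ee_pos: [0.5367, 0.155, 0.1655]
tool_rot: [-3.141, -0.001, 1.543]
force: [0.4, 0.3, -0.3]
width: 0.0022
gripper_force: 0.0
```

```bash
python3 -c "
from h import *
cur(); cv2.imwrite('pics/s5.png',cv2.resize(snapshot('side')[90:210,160:320],(800,600),interpolation=cv2.INTER_CUBIC)); 
p=B+RU.apply([.036,0,.11]); print(p); plan(p,(RU*TB).as_euler('xyz'),4)"
```

```text
t 12.0 x0 y0 z0 [ 6.6700e+00 -1.0000e-02  1.4051e+02] ang [0.07 0.02 0.03] lip [-6.53e+01 -1.00e-01  1.42e+02] F [ 0.4  0.3 -0.3] w 0.0022
[0.5659827  0.15408418 0.11      ]
[-0.0, 0.66, 1.37] [0.02, -0.02, -0.0]
[-0.0, 0.66, 1.37] [0.02, -0.02, -0.0]
[-0.0, 0.66, 1.37] [0.02, -0.02, -0.0]
[-0.0, 0.66, 1.37] [0.02, -0.02, -0.0]
```

View pics/s5.png

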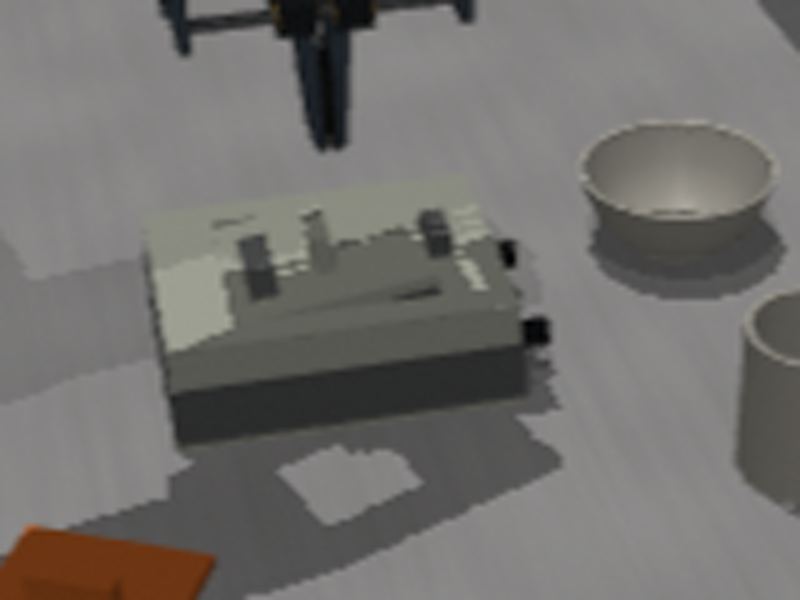

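The cover rests on the latch slope with its rear raised and its lip hooked. I'll push on its rear half with the closed fingers.

Request:
{"api": "drive_tool", "payload": {"increments": [{"translation": [0, 1.5, 0], "turn": [0, 0, 0], "gripper": 0}, {"translation": [0, 1.2, 2], "turn": [0, 0, 0], "gripper": 0}, {"translation": [0, 0, 2], "turn": [0, 0, 0], "gripper": 0}, {"translation": [0, 0, 1.5], "turn": [0, 0, 0], "gripper": 0}, {"translation": [0, 0, 0.3], "turn": [0, 0, 0], "gripper": 0}]}}

```text
time_s: 12.55
ee_pos: [0.5616, 0.1537, 0.1041]
tool_rot: [-3.137, 0.001, 1.543]
force: [-0.5, -1.1, 0.9]
width: 0.0003
gripper_force: 0.0
```

Request:
{"api": "drive_tool", "payload": {"increments": [{"translation": [0, 0, 0.1], "turn": [0, 0, 0], "gripper": 0}, {"translation": [0, 0, 0.2], "turn": [0, 0, 0], "gripper": 0}, {"translation": [0, 0, 0.2], "turn": [0, 0, 0], "gripper": 0}]}}

```text
time_s: 12.85
ee_pos: [0.5642, 0.1542, 0.1022]
tool_rot: [3.14, -0.001, 1.542]
force: [0.0, 0.7, 0.6]
width: 0.0006
gripper_force: 0.0
```

Request:
{"api": "drive_tool", "payload": {"increments": [{"translation": [0, 0, 0.1], "turn": [0, 0, 0], "gripper": 0}, {"translation": [0, 0, 0.1], "turn": [0, 0, 0], "gripper": 0}]}}

```text
time_s: 13.05
ee_pos: [0.5639, 0.1541, 0.0997]
tool_rot: [3.141, -0.001, 1.542]
force: [0.1, 0.4, -0.1]
width: 0.0004
gripper_force: 0.0
```

Request:
{"api": "drive_tool", "payload": {"increments": [{"translation": [0, 0, 0.1], "turn": [0, 0, 0], "gripper": 0}, {"translation": [0, 0, 0.1], "turn": [0, 0, 0], "gripper": 0}, {"translation": [0, 0, 0.1], "turn": [0, 0, 0], "gripper": 0}]}}

```text
time_s: 13.35
ee_pos: [0.5638, 0.1541, 0.0964]
tool_rot: [3.141, -0.001, 1.542]
force: [0.2, 0.2, 0.3]
width: 0.0002
gripper_force: 0.0
```

Request:
{"api": "drive_tool", "payload": {"increments": [{"translation": [0, 0, 0.1], "turn": [0, 0, 0], "gripper": 0}, {"translation": [0, 0, 0.05], "turn": [0, 0, 0], "gripper": 0}]}}

```text
time_s: 13.55
ee_pos: [0.5637, 0.154, 0.0948]
tool_rot: [-3.141, -0.001, 1.542]
force: [0.1, -0.5, 0.3]
width: 0.0003
gripper_force: 0.0
```

Request:
{"api": "drive_tool", "payload": {"increments": [{"translation": [0, 0, 0.1], "turn": [0, 0, 0], "gripper": 0}, {"translation": [0, 0, 0.05], "turn": [0, 0, 0], "gripper": 0}]}}

```text
time_s: 13.75
ee_pos: [0.5639, 0.1541, 0.0939]
tool_rot: [3.141, -0.001, 1.542]
force: [-1.2, -0.3, 4.6]
width: 0.0005
gripper_force: 2.4
```

Request:
{"api": "drive_tool", "payload": {"increments": [{"translation": [0, 0, 0.1], "turn": [0, 0, 0], "gripper": 0}, {"translation": [0, 0, 0.05], "turn": [0, 0, 0], "gripper": 0}]}}

```text
time_s: 13.95
ee_pos: [0.5641, 0.1541, 0.0929]
tool_rot: [3.141, -0.001, 1.542]
force: [-2.0, -0.1, 6.5]
width: 0.0005
gripper_force: 3.6
```

Request:
{"api": "drive_tool", "payload": {"increments": [{"translation": [0, 0, 0.07], "turn": [0, 0, 0], "gripper": 0}, {"translation": [0, 0, 0.07], "turn": [0, 0, 0], "gripper": 0}]}}

```text
time_s: 14.15
ee_pos: [0.5642, 0.1541, 0.0917]
tool_rot: [3.14, -0.001, 1.542]
force: [0.8, -0.1, 1.0]
width: 0.0004
gripper_force: 0.0
```

Request:
{"api": "drive_tool", "payload": {"increments": [{"translation": [0, 0, 0.07], "turn": [0, 0, 0], "gripper": 0}, {"translation": [0, 0, 0.07], "turn": [0, 0, 0], "gripper": 0}]}}

```text
time_s: 14.35
ee_pos: [0.5644, 0.1541, 0.0894]
tool_rot: [3.14, -0.001, 1.542]
force: [0.4, 0.2, 2.0]
width: 0.0003
gripper_force: 1.2
```

Request:
{"api": "drive_tool", "payload": {"increments": [{"translation": [0, 0, 0.07], "turn": [0, 0, 0], "gripper": 0}, {"translation": [0, 0, 0.07], "turn": [0, 0, 0], "gripper": 0}]}}

```text
time_s: 14.55
ee_pos: [0.5645, 0.1541, 0.0879]
tool_rot: [3.14, -0.001, 1.542]
force: [0.2, 0.4, 3.7]
width: 0.0004
gripper_force: 1.4
```

Request:
{"api": "drive_tool", "payload": {"increments": [{"translation": [0, 0, 0.07], "turn": [0, 0, 0], "gripper": 0}, {"translation": [0, 0, 0.07], "turn": [0, 0, 0], "gripper": 0}]}}

```text
time_s: 14.75
ee_pos: [0.5644, 0.1541, 0.0865]
tool_rot: [3.14, -0.001, 1.542]
force: [1.8, 1.0, 2.5]
width: 0.0009
gripper_force: 1.4
```

Request:
{"api": "drive_tool", "payload": {"increments": [{"translation": [0, 0, 0.07], "turn": [0, 0, 0], "gripper": 0}, {"translation": [0, 0, 0.07], "turn": [0, 0, 0], "gripper": 0}]}}

```text
time_s: 14.95
ee_pos: [0.5627, 0.1539, 0.0843]
tool_rot: [-3.139, -0.0, 1.542]
force: [0.2, -0.6, 0.0]
width: 0.0003
gripper_force: 0.0
```

Request:
{"api": "drive_tool", "payload": {"increments": [{"translation": [0, 0, 0.05], "turn": [0, 0, 0], "gripper": 0}, {"translation": [0, 0, 0.05], "turn": [0, 0, 0], "gripper": 0}]}}

```text
time_s: 15.15
ee_pos: [0.5624, 0.1539, 0.0838]
tool_rot: [-3.139, -0.0, 1.542]
force: [-3.0, -0.2, 7.3]
width: 0.0004
gripper_force: 3.6
```

Request:
{"api": "drive_tool", "payload": {"increments": [{"translation": [0, 0, 0.05], "turn": [0, 0, 0], "gripper": 0}, {"translation": [0, 0, 0.03], "turn": [0, 0, 0], "gripper": 0}, {"translation": [0, 0, 0], "turn": [0, 0, 0], "gripper": 0}]}}

```text
time_s: 15.45
ee_pos: [0.5624, 0.1538, 0.0838]
tool_rot: [-3.139, -0.0, 1.542]
force: [-2.9, -1.3, 9.5]
width: 0.0004
gripper_force: 4.4
```

Request:
{"api": "drive_tool", "payload": {"increments": [{"translation": [0, 0, -1], "turn": [0, 0, 0], "gripper": 0}, {"translation": [0, 0, -3], "turn": [0, 0, 0], "gripper": 0}, {"translation": [0, 0, -4], "turn": [0, 0, 0], "gripper": 0}, {"translation": [0, 0, -4], "turn": [0, 0, 0], "gripper": 0}, {"translation": [0, 0, 0], "turn": [0, 0, 0], "gripper": 0}]}}

```text
time_s: 15.95
ee_pos: [0.5669, 0.1548, 0.2093]
tool_rot: [3.13, -0.004, 1.542]
force: [0.4, 1.2, -0.1]
width: 0.0006
gripper_force: 0.0
```

```bash
python3 -c "
from h import *
cur(); a=snapshot('side')[100:200,175:295]; b=snapshot('wrist')[40:260,100:400]
cv2.imwrite('pics/s6.png',np.vstack([cv2.resize(a,(360,300),interpolation=cv2.INTER_CUBIC),cv2.resize(b,(360,264))]))"
```

```text
t 15.95 x0 y0 z0 [ 37.16   0.86 184.32] ang [ 0.24 -0.66  0.  ] lip [-34.9   0.8 185. ] F [ 0.4  1.2 -0.1] w 0.0006
```

View pics/s6.png

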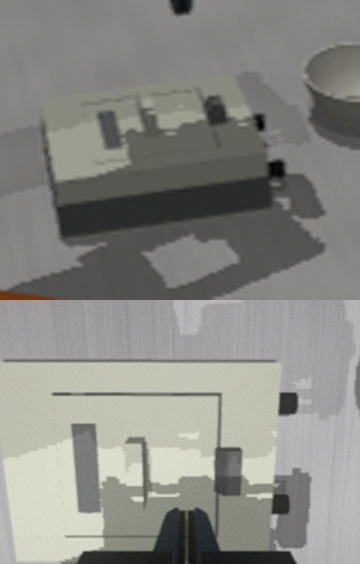

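The cover is flush, with an even gap at the rear and sides, and the latch nose stands out over its rear edge, around (228,470). The arm is clear, so I'm handing it in.

```bash
python3 -c "
from station import env
print(env.close_job())"
```

```text
the job is handed in; nothing more can be done
None
```

The cover is back on the filter unit, flush with the latch out over its rear edge in the last pictures, and I handed the job in at about 16 s with the arm clear; no verdict came back.

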